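# Check a pipe nipple's length on the swing-arm height gauge

## Robot

A 6-joint arm with a two-finger parallel gripper is mounted at the origin on the work surface. World frame = base frame: x ahead of the robot, y to its left, z up, the work surface at z = 0. Lengths are in m, angles in rad, forces in N, time in s.
With the tool pointing down it reaches from about 0.275 to 0.775 m from the base axis. Payload 14.6 kg.
Tool frame: the origin (TCP) lies at the very end of the fingers, on their centre line; the grasp point (between the pads) lies 19 mm behind it (manip.tcp_to_grasp is the distance from the TCP to the grasp point, in m); z points along the fingers, y is the direction in which the jaws open and shut (so a half turn about z gives the same grasp; the last joint's range is limited). The gripper opens to 85 mm and grips with 20 to 120 N. Pads are 22 mm wide; open, the fingers measure 114 mm over their backs; the gripper's body (76 mm by 85 mm) begins 54 mm behind the grasp point. The pads swing forward as they close: fully open they stand 13 mm farther back than shut.
Start: joints at [-0.155, 0.263, -0.048, 1.259, 0, 1.415], TCP at [0.525, -0, 0.231] pointing down, gripper open.
Joint ranges: [-2.65, 2.65], [-0.89, 1.7], [-1.18, 1.37], [-2.13, 2.11], [-1.35, 1.29], [-3.14, 3.14]. Speed limits (rad/s): [1.89, 1.89, 2.57, 2.79, 3.14, 3.14].

## Interface

Orientations are given as a unit quaternion [x, y, z, w].
In Python, from station import manip gives the robot as it stands. The module is installed in compiled form; this text tells all that it offers.
- The arm moves only by the shell command python3 -m pendant 'ROWS' [OPENING]. ROWS is JSON, a list of rows, each an object with "linear": the shift along the tool's x, y, z in mm, a list of three; "roll": the turn about the tool's z in rad. A call has 1 to 10 rows; each row is the pose to reach, as a shift and turn from the pose commanded when the call began, along the tool's axes at that moment; what a row does not reach only later rows make up. A row lasts 1/12 s, in which the tool goes at most 41.7 mm and 7.16 degrees, less where a joint would pass 70% of its speed; a pose out of reach is approached as far as the arm can. A call with a gripper value outside its range is refused whole. OPENING is the closure, from -1 (fully open) to 1 (shut), set as the call begins (- or left out, the last holds). The fingers move at their own pace and stop on an object; the grip force is fixed at half the most. Time passes only in rows, so rows that repeat a pose let the fingers close. It gives the time, the measured TCP pose, the force and the opening at its end, in the units of the state.
- manip.get_obs(): the state, without advancing time (a new reading comes with each control period).
- manip.grab_frame(name): name is "scene" or "side" or "wrist"; returns a dict with "pixels" (400x640x3 uint8, red, green, blue), "mtx" (3x3 intrinsics, pixels), "R" (3x3) and "t" (3): a world point X has camera coordinates R X + t; the wrist camera has in their place "hand_eye" (4x4, takes a point from camera to tool coordinates, whose origin is the TCP and whose axes are the flange's). Camera axes: x right, y down, z forward; pixel columns grow to the right and rows downward; lengths in m; the calibration is good to about 2 mm. The wrist camera is an equidistant fisheye: a pixel r from the principal point sees the ray r / f radians off the axis. A picture is of the moment at which its call begins: read the wrist's pose just before it. There is no depth.
- manip.close_job(): hands the job in, once; it reports no verdict.
The state is a dict: "t": time; "q": joint angles; "joint_vel": joint speeds; "joint_torque": joint torques, N m; "tcp_pos": TCP position; "eef_rot": TCP orientation; "force": force on the tool from outside, world axes, zero at the start; "torque": the same for the moment, N m; "gripper_width": finger opening in m.
Only numpy, scipy, OpenCV 4.12 (cv2) and the standard library are available. Lean on these libraries where they do the work, as an engineer would, in place of code of your own. Each camera call takes 0.05 s, during which the arm holds its last target. There are 200 camera calls.

## Task

Check the shorter of the two pipe nipples on the height gauge: set it down upright on the middle of the gauge's round anvil (do not drop it), then swing the gauge arm over it and slide the spindle down so that the sprung foot rests centrally on the nipple with its spring about half pressed in, never squashed to its stop. Leave it standing like that with the gauge holding its reading, and leave the other fittings where they lie.

Things in the scene. Friction and masses are not known exactly. Their poses are not given: they have to be found in the camera images.
- short_nipple: the part to check: plain galvanized pipe nipple, an open tube 60 mm long, 34 mm outside and 26 mm inside diameter, with slightly narrower grey ends (16 mm each, 33 mm diameter); stands upright on the bench; about 0.15 kg. Origin: centre of its lower end, z along the tube. Both ends are alike.
- short_nipple_center (a point): centre of the short nipple's tube, half way up (30 mm above its lower end)
- long_nipple: a like nipple of the same diameter but 85 mm long, standing on the bench; not to be moved. Origin: centre of its lower end
- gauge: height gauge fixed to the bench: grey base plate 285 x 100 x 14 mm, with a round steel anvil pad (64 mm diameter, 10 mm high, top 24 mm above the bench) near the robot's end and, 180 mm behind it along the gauge's +x, a steel column of 32 mm diameter. Origin: on the bench under the anvil's centre; z up. The plate reaches from -55 to +230 mm along its x and 50 mm either side.
- anvil (a point): centre of the anvil's top face, 24 mm above the bench; the nipple is to stand here
- hinge_axis (a point): on the upright hinge axis of the gauge arm at the column's top, 185 mm above the bench. The arm is a beam 22 mm wide, its top 207 mm above the bench, and carries the spindle 180 mm from this axis; hub and end boss reach 213 and 207 mm
- gauge_arm (a joint): angle of the gauge arm: 0 when the foot is exactly over the anvil's centre (arm along the gauge's -x), growing as the arm swings toward the gauge's +y (clockwise from above); range -0.5 to 1.4 rad; light friction, stays where it is left
- spindle (a joint): how far the upright spindle has slid down through the arm's end: 0 fully up, at most 0.080 m; stiff friction (about 9 N) holds it where it is left. At 0 the foot's underside hangs 125 mm above the anvil's top face (149 mm above the bench)
- foot (a joint): how far the sprung foot is pushed up into the spindle's end: 0 hanging free, 0.012 m at its stop; spring 0.35 N per mm and 0.7 N at the start. Foot underside above the anvil = 0.125 - spindle + foot
- knob (a point): centre of the brass knob on top of the spindle: a cylinder 28 mm diameter and 24 mm high, to be gripped from above or pushed; 158 mm above the foot's underside when the foot hangs free. The bare rod below it is 10 mm diameter
- foot_face (a point): centre of the underside of the gauge's foot, a steel disc of 40 mm diameter and 6 mm thick
- elbow_a: copper sweat elbow lying flat, 27 mm tube sockets, two legs at a right angle, about 63 x 63 mm over all, 27 mm high, origin between the legs near the bend; not to be moved
- elbow_b: the other copper elbow, alike; not to be moved
- valve_wheel: valve hand wheel lying flat, 110 mm diameter, 20 mm high; not to be moved
- radiator_key: small T-shaped brass radiator key lying flat, 55 x 56 x 14 mm; not to be moved
- iron_tee: grey pipe tee lying flat, 68 x 52 x 36 mm; not to be moved
There are look-alikes about, which are no part of the job. Leave any brown look-alike of the short_nipple alone.

How it is judged:
By the outcome, as a careful person would: the job done as asked, in the order asked, and still so for the second after the job is handed in, with the robot touching nothing.
It also fails if it takes over 58 s, if anything falls off the work surface, if the arm or the gripper's body presses on something with over 40 N, if the wrist force passes 120 N, or if a joint passes its speed limit or range.

## Working session

There is one attempt and no reset: what is moved stays moved. The work goes in short steps, Python scripts to look and compute and a shell command to move; the robot and the scene stay as the last step left them, time stands still between calls to the robot, and variables do not carry over. Pictures are saved under pics/ and viewed, on a budget of 13 in all, crops included, one or two more only if the job needs it, and the job is handed in when it is done.

```bash
mkdir -p pics
cat > h.py <<'E'
import numpy as np, cv2
from station import manip
from scipy.spatial.transform import Rotation as Rot
def grab(n, f):
    d=manip.grab_frame(n); cv2.imwrite(f,cv2.cvtColor(d['pixels'],cv2.COLOR_RGB2BGR)); 
    np.savez(f[:-4]+'.npz',**{k:np.array(v) for k,v in d.items()}); return d
def ray(d,u,v):  # fixed cams
    K=d['mtx'];r=np.linalg.solve(K,[u,v,1]);R=d['R'];return -R.T@d['t'],R.T@r
def atz(d,u,v,z):
    c,r=ray(d,u,v);return c+r*(z-c[2])/r[2]
def proj(d,X):
    p=d['mtx']@(d['R']@np.array(X)+d['t']);return p[:2]/p[2]
def tri(d1,p1,d2,p2):
    c1,r1=ray(d1,*p1);c2,r2=ray(d2,*p2);r1/=np.linalg.norm(r1);r2/=np.linalg.norm(r2)
    s=np.linalg.lstsq(np.c_[r1,-r2],c2-c1,rcond=None)[0]
    a,b=c1+s[0]*r1,c2+s[1]*r2;return (a+b)/2,np.linalg.norm(a-b)
E
python3 - <<'E'
from h import *
print(manip.get_obs())
for n in('scene','side','wrist'):
    d=grab(n,f'pics/{n}0.png')
    if n!='wrist': print(n,-d['R'].T@d['t'],d['R'][2])
    else: print(d['hand_eye'],d['mtx'])
E
```

```text
{'t': 0.0, 'q': array([-1.55299035e-01,  2.63532639e-01, -4.89667141e-02,  1.25938874e+00,
        2.23341125e-05,  1.41548198e+00]), 'joint_vel': array([ 0.00103342, -0.00081242,  0.0003548 , -0.00181898, -0.00083699,
       -0.00239258]), 'joint_torque': array([ 6.28219332e-04, -6.37613010e+01,  3.84567368e+01,  1.37825581e-02,
        8.02127857e-07, -5.80562346e-05]), 'tcp_pos': array([5.24716907e-01, 4.60583492e-05, 2.30809131e-01]), 'eef_rot': array([ 7.07101268e-01,  7.07112084e-01, -3.12620824e-04, -4.47637601e-04]), 'force': array([0.77129477, 0.21778709, 0.10614671]), 'torque': array([ 0.06896133, -0.04016596, -0.00843065]), 'gripper_width': 0.08537978868827505}
scene [ 1.14213867 -0.12023938  0.95920278] [-0.64709765  0.14379861 -0.74872331]
side [ 0.23561146 -0.80165144  0.83237841] [ 0.22973714  0.76254543 -0.60476881]
[[-6.35645848e-04 -9.51737604e-01 -3.06912249e-01  7.83127682e-02]
 [ 9.99999772e-01 -6.74643734e-04  2.09770324e-05  4.62049770e-04]
 [-2.27021056e-04 -3.06912166e-01  9.51737816e-01 -1.43833346e-01]
 [ 0.00000000e+00  0.00000000e+00  0.00000000e+00  1.00000000e+00]] [[309.70691629   0.         323.09211355]
 [  0.         309.70691629 200.17249689]
 [  0.           0.           1.        ]]
```

View pics/scene0.png

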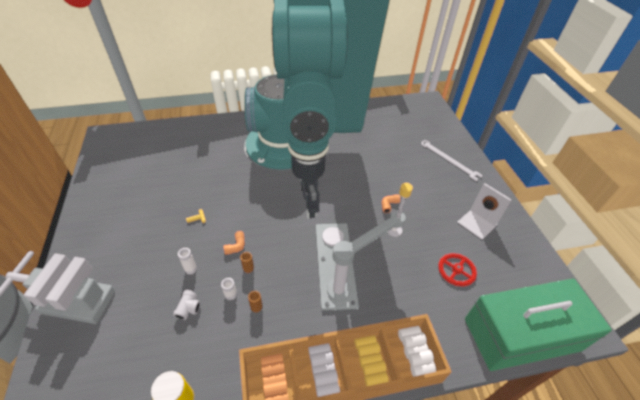

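View pics/side0.png

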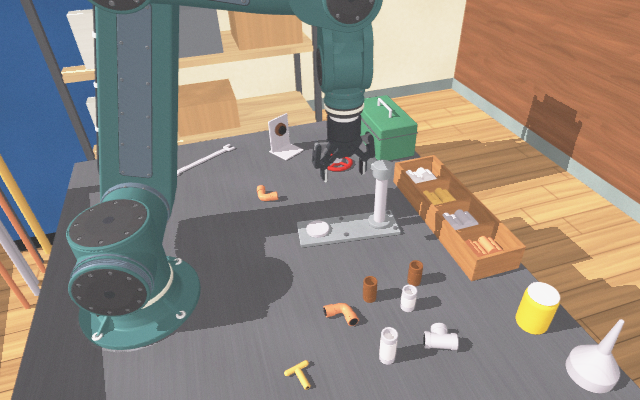

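Candidates for the short nipple: white tubes at scene (229,289) = side (408,298), looking short, and scene (187,260) = side (388,345), looking long. The brown look-alikes are at scene (247,262) and (256,301). The gauge column is at scene (340,270), the anvil at (332,236) and the knob at (405,188). I choose (229,289) and check it in a close crop.

Run:
```python
from h import *
s=cv2.imread('pics/scene0.png');d=cv2.imread('pics/side0.png')
def c(im,x,y,w=100,h=75,k=4):
    o=cv2.resize(im[y:y+h,x:x+w],None,fx=k,fy=k,interpolation=cv2.INTER_CUBIC)
    for i in range(0,w,10): cv2.putText(o,str(x+i),(i*k,8),0,.3,(0,255,255)) ; cv2.line(o,(i*k,10),(i*k,14),(0,255,255))
    for i in range(10,h,10): cv2.putText(o,str(y+i),(0,i*k+3),0,.3,(0,255,255))
    return o
cv2.imwrite('pics/c1.png',np.vstack([np.hstack([c(s,170,240),c(s,310,215,100,75)]),np.hstack([c(d,350,255,100,75),c(d,300,165,100,75)])]))
S=np.load('pics/scene0.npz');D=np.load('pics/side0.npz')
print('short mid',tri(S,(229,289),D,(408,298)))
print('long mid',tri(S,(187,260),D,(388,345)))
```

```text
short mid (array([ 0.60294706, -0.2284478 ,  0.02952617]), np.float64(0.0028218327479182094))
long mid (array([ 0.50096985, -0.3368951 ,  0.04636775]), np.float64(0.000787858526386686))
```

View pics/c1.png

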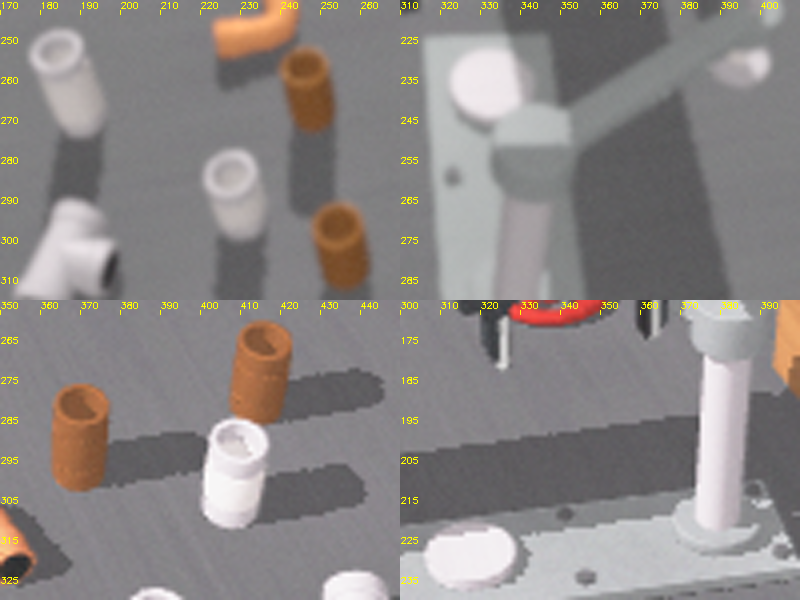

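```bash
python3 - <<'E'
from h import *
S=np.load('pics/scene0.npz');D=np.load('pics/side0.npz')
print('short top',tri(S,(228,283.5),D,(409.5,290)),atz(S,228,283.5,.06),atz(D,409.5,290,.06))
a1,a2=atz(S,332.7,236.3,.024),atz(D,317.8,227.4,.024);print('anvil',a1,a2)
h1,h2=atz(S,343.5,248.5,.213),atz(D,379.3,221.3,.02);print('hub',h1,'col',h2)
k=atz(S,405,188,.307);f=atz(S,396,232,.152);print('knob',k,'foot',f)
h=(h1+h2)/2;a=(a1+a2)/2
for p in(a,k,f):print(np.linalg.norm((p-h)[:2]),np.degrees(np.arctan2(*(p-h)[1::-1])))
E
python3 - <<'E'
from h import *
import cv2
im=cv2.imread('pics/scene0.png')
# plate corners via threshold crop
c=cv2.resize(im[160:320,300:420],None,fx=5,fy=3.75*4/3,interpolation=cv2.INTER_CUBIC)
cv2.imwrite('pics/c2.png',c[:, :]) ;print(c.shape)
E
```

```text
short top (array([ 0.60326646, -0.2276512 ,  0.05754664]), np.float64(0.0006692578987897001)) [ 0.60498779 -0.22759867  0.06      ] [ 0.60194406 -0.2291514   0.06      ]
anvil [0.48132687 0.08590225 0.024     ] [0.47740985 0.08709204 0.024     ]
hub [0.65415268 0.06111008 0.213     ] col [0.6538226  0.05828188 0.02      ]
knob [0.57559513 0.22383382 0.307     ] foot [0.58915248 0.22549365 0.152     ]
0.17666407971261366 171.27414265768297
0.18189726866960607 115.52922007646873
0.17802377553327406 111.35797985869168
(800, 600, 3)
```

Run:
```python
from h import *
S=np.load('pics/scene0.npz');D=np.load('pics/side0.npz')
n=np.array([.6035,-.228])
for nm,p,q in(('b1',(247,262),(370,290)),('b2',(256,301),(415,272)),('long',(187,260),(388,345)),('tee',(186,305),(440,340))):
    X,e=tri(S,p,D,q);v=X[:2]-n;print(nm,X,e,np.linalg.norm(v),np.degrees(np.arctan2(v[1],v[0])))
```

```text
b1 [ 0.52775342 -0.17531075  0.0288916 ] 0.0007232796314449037 0.09226972587808824 145.17756248095216
b2 [ 0.65390102 -0.16155169  0.03225904] 0.0006064584991347019 0.08340048153521044 52.81969622956897
long [ 0.50096985 -0.3368951   0.04636775] 0.000787858526386686 0.1495679614808656 -133.27563291472913
tee [ 0.62214598 -0.34398501  0.01666354] 0.001051982795864513 0.11747422978595182 -80.86716060166937
```

```bash
python3 -m pendant '[{"linear":[-30,10,10],"roll":0},{"linear":[-65,22,23],"roll":0},{"linear":[-100,34,35],"roll":0},{"linear":[-135,46,47],"roll":0},{"linear":[-170,58,60],"roll":0},{"linear":[-200,70,70],"roll":0},{"linear":[-228,79,80],"roll":0},{"linear":[-228,79,80],"roll":0},{"linear":[-228,79,80],"roll":0},{"linear":[-228,79,80],"roll":0}]' -0.35
python3 - <<'E'
from h import *
o=manip.get_obs();print(o['t'],o['tcp_pos'],o['eef_rot'],o['gripper_width'],o['force'])
d=grab('wrist','pics/w1.png');np.savez('pics/w1o.npz',p=o['tcp_pos'],q=o['eef_rot'])
E
```

```text
t: 0.98
tcp_pos: [0.6038, -0.2277, 0.1511]
eef_rot: [0.707, 0.707, -0.0, -0.0]
force: [0.0, 0.6, -0.8]
gripper_width: 0.0576
0.9833 [ 0.60375062 -0.22767114  0.15112139] [ 7.07172474e-01  7.07040979e-01 -2.88231047e-05 -3.80046659e-04] 0.05757313716351161 [ 0.02664075  0.61095652 -0.78481207]
```

View pics/w1.png

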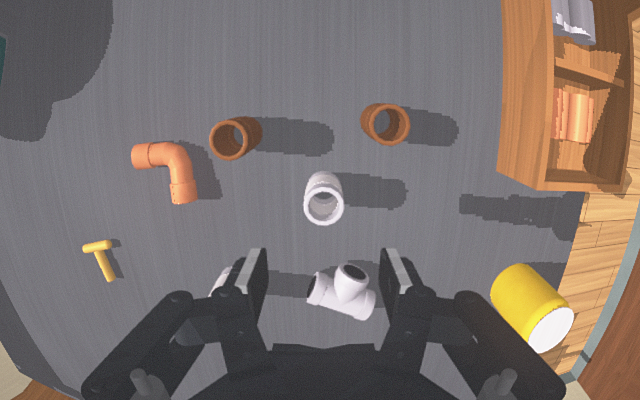

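Wrist view: the short nipple's top ring is centred near (324,205), between the two brown ones at (231,139) and (386,124). The jaws are on either side.

```bash
cat >> h.py <<'E'
def watz(d,p,q,u,v,z):
    K=d['mtx'];x,y=(u-K[0,2])/K[0,0],(v-K[1,2])/K[1,1];th=np.hypot(x,y)
    r=np.array([x/th*np.sin(th),y/th*np.sin(th),np.cos(th)]) if th>1e-9 else np.array([0,0,1.])
    H=d['hand_eye'];R=Rot.from_quat(q).as_matrix();c=R@H[:3,3]+p;r=R@H[:3,:3]@r
    return c+r*(z-c[2])/r[2]
E
python3 - <<'E'
from h import *
d=np.load('pics/w1.npz');o=np.load('pics/w1o.npz')
for v in(204,205,206):print(watz(d,o['p'],o['q'],324,v,.06))
im=d['pixels'].astype(int);m=((im.min(2)>150)).astype(np.uint8)
n,l,st,ce=cv2.connectedComponentsWithStats(m)
for i in range(n):
    if st[i,4]>150 and 280<ce[i][0]<360:print(st[i],ce[i])
E
```

```text
[ 0.60489016 -0.22829886  0.06      ]
[ 0.60489025 -0.22914401  0.06      ]
[ 0.60489034 -0.22999101  0.06      ]
[     0      0    640    400 248035] [315.17522124 197.87743262]
[ 303  171   41   55 1359] [322.66593083 199.13024283]
[ 306  266   69   55 2002] [342.38561439 295.88661339]
```

```bash
python3 -m pendant '[{"linear":[-1,1,25],"roll":0},{"linear":[-1,1,55],"roll":0},{"linear":[-1,1,85],"roll":0},{"linear":[-1,1,110],"roll":0},{"linear":[-1,1,126],"roll":0},{"linear":[-1,1,136],"roll":0},{"linear":[-1,1,137],"roll":0},{"linear":[-1,1,137],"roll":0}]'
python3 -m pendant '[{"linear":[0,0,0],"roll":0},{"linear":[0,0,0],"roll":0},{"linear":[0,0,0],"roll":0},{"linear":[0,0,0],"roll":0},{"linear":[0,0,0],"roll":0},{"linear":[0,0,0],"roll":0},{"linear":[0,0,0],"roll":0},{"linear":[0,0,0],"roll":0}]' 1
python3 -m pendant '[{"linear":[0,0,-8],"roll":0},{"linear":[0,0,-25],"roll":0},{"linear":[0,0,-50],"roll":0},{"linear":[0,0,-75],"roll":0},{"linear":[0,0,-100],"roll":0},{"linear":[0,0,-110],"roll":0},{"linear":[0,0,-110],"roll":0}]'
python3 - <<'E'
from h import *
o=manip.get_obs();print(o['q'])
d=grab('side','pics/s2.png')
b=d['pixels'][...,::-1];c=np.ascontiguousarray(b[60:400,150:600]);cv2.imwrite('pics/s2c.png',c)
E
```

```text
t: 1.7
tcp_pos: [0.6052, -0.2285, 0.015]
eef_rot: [0.707, 0.707, 0.0, 0.0]
force: [0.4, 0.1, 0.7]
gripper_width: 0.0581
t: 2.37
tcp_pos: [0.6057, -0.2292, 0.0158]
eef_rot: [0.707, 0.707, 0.0, 0.001]
force: [-0.3, 2.1, 7.2]
gripper_width: 0.0316
t: 2.95
tcp_pos: [0.6062, -0.2296, 0.1272]
eef_rot: [0.707, 0.707, 0.001, 0.002]
force: [-0.1, -0.5, -1.0]
gripper_width: 0.0315
[-4.87674830e-01  5.13904307e-01  6.70459210e-02  1.11936747e+00
  1.47189953e-05  1.08312930e+00]
```

View pics/s2c.png

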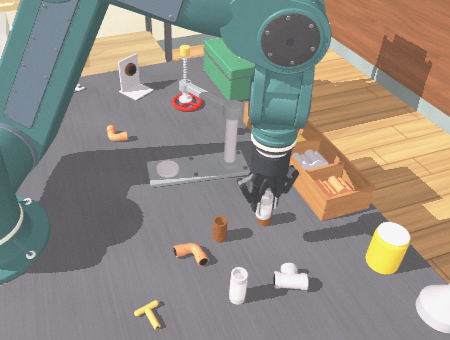

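Nipple is lifted and held upright (side crop ~(264,207)); everything else is undisturbed. Moving over the anvil.

```bash
python3 -m pendant '[{"linear":[20,-8,-4],"roll":0},{"linear":[52,-21,-8],"roll":0},{"linear":[88,-35,-13],"roll":0},{"linear":[124,-50,-13],"roll":0},{"linear":[160,-64,-13],"roll":0},{"linear":[196,-79,-13],"roll":0},{"linear":[232,-93,-13],"roll":0},{"linear":[266,-107,-13],"roll":0},{"linear":[298,-120,-13],"roll":0},{"linear":[316,-127,-13],"roll":0}]'
python3 -m pendant '[{"linear":[0,0,0],"roll":0},{"linear":[0,0,0],"roll":0},{"linear":[0,0,0],"roll":0}]'
python3 - <<'E'
from h import *
o=manip.get_obs();print(o['tcp_pos'],o['eef_rot'])
d=grab('wrist','pics/w2.png');np.savez('pics/w2o.npz',p=o['tcp_pos'],q=o['eef_rot'])
E
```

```text
t: 3.83
tcp_pos: [0.4753, 0.0896, 0.1358]
eef_rot: [0.707, 0.708, -0.001, -0.001]
force: [1.3, -0.1, -2.2]
gripper_width: 0.0315
t: 4.08
tcp_pos: [0.4778, 0.0867, 0.1364]
eef_rot: [0.707, 0.707, -0.001, -0.0]
force: [-0.0, -0.1, -1.9]
gripper_width: 0.032
[0.47780335 0.08667361 0.13639255] [ 7.07068144e-01  7.07145145e-01 -5.07456751e-04 -3.54460802e-04]
```

View pics/w2.png

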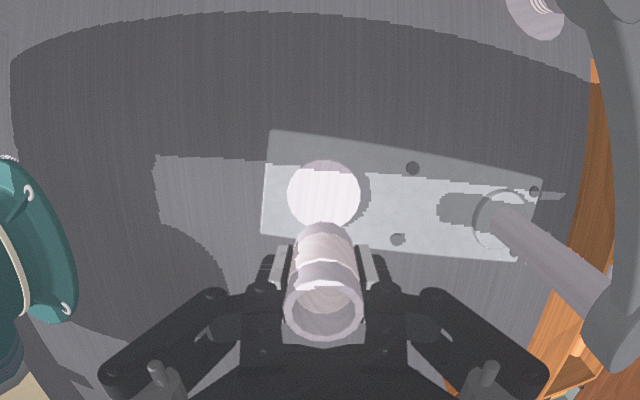

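Wrist view: anvil disc spans columns 287–361 with top at row 159. Plate corners are at (269,129), (261,233), (515,262) and (543,181). Fitting these.

Run:
```python
from h import *
from scipy.optimize import least_squares
d=np.load('pics/w2.npz');o=np.load('pics/w2o.npz');W=lambda u,v,z:watz(d,o['p'],o['q'],u,v,z)
C=[(269,129),(261,233),(515,262),(543,181)];L=[(-55,50),(-55,-50),(230,-50),(230,50)]
P=np.array([W(u,v,.014)[:2] for u,v in C]);print(P)
L=np.array(L)/1000
def f(x,w=False):
    c,s=np.cos(x[2]),np.sin(x[2]);return ((L@np.array([[c,s],[-s,c]])+x[:2])-P).ravel()
r=least_squares(f,[.479,.086,-.15]);print('gauge',r.x,(r.fun*1e3).round(1))
# anvil disc edges, brightness mask
im=d['pixels'].astype(int);m=(im.min(2)>195).astype(np.uint8);m[:155]=0;m[222:]=0;m[:,:280]=0;m[:,370:]=0
cs=cv2.findContours(m,0,1)[0];c=max(cs,key=cv2.contourArea)[:,0]
c=c[c[:,1]<212];Q=np.array([W(u+0.,v+0.,.024)[:2] for u,v in c])
g=least_squares(lambda x:np.hypot(*(Q-x[:2]).T)-.032,[.479,.086],loss='soft_l1',f_scale=.001);print('anvil',g.x,np.std(g.fun))
# held nipple top ring + bottom
zt=o['p'][2]-.0158+.06
print('nip top l/r',W(284,302,zt),W(363,302,zt),'bottom far',W(323,222,zt-.06))
```

```text
[[0.43145131 0.14369109]
 [0.41897112 0.04626876]
 [0.69727043 0.00486023]
 [0.71308924 0.1005838 ]]
gauge [ 0.47866945  0.08686974 -0.14934044] [ 0.3  0.8 -2.1 -0.7  1.4 -1.7  0.5  1.5]
anvil [0.47302598 0.08445041] 0.00374229901311734
nip top l/r [0.46278755 0.09043124 0.18059255] [0.49412262 0.09042666 0.18059255] bottom far [0.47818845 0.1007751  0.12059255]
```

```bash
cat >> h.py <<'E'
def wproj(d,p,q,X):
    H=np.linalg.inv(d['hand_eye']);R=Rot.from_quat(q).as_matrix();c=H[:3,:3]@(R.T@(np.array(X)-p))+H[:3,3]
    th=np.arctan2(np.hypot(c[0],c[1]),c[2]);a=np.arctan2(c[1],c[0]);K=d['mtx']
    return np.array([K[0,0]*th*np.cos(a)+K[0,2],K[1,1]*th*np.sin(a)+K[1,2]])
def ring(x,y,z,r): return [(x+r*np.cos(a),y+r*np.sin(a),z) for a in np.linspace(0,2*np.pi,60)]
E
python3 - <<'E'
from h import *
d=np.load('pics/w2.npz');o=np.load('pics/w2o.npz');p=o['p']
x0,y0,k=250,145,4
c=cv2.resize(np.ascontiguousarray(d['pixels'][y0:y0+145+55,x0:x0+150,::-1]),None,fx=k*.75*1.0,fy=3,interpolation=cv2.INTER_CUBIC);k=3
def dr(pts,col):
    q=np.array([(wproj(d,p,o['q'],X)-[x0-.5,y0-.5])*k for X in pts]);cv2.polylines(c,[q.astype(int)],True,col,1)
dr(ring(.4787,.0869,.024,.032),(0,0,255))
zb=p[2]-.0158
dr(ring(p[0],p[1],zb,.0165),(0,255,0));dr(ring(p[0],p[1],zb+.06,.0165),(0,255,0));dr(ring(p[0],p[1],zb+.06,.013),(255,255,0));dr(ring(p[0],p[1],zb+.016,.0168),(0,255,0));dr(ring(p[0],p[1],zb+.044,.0168),(0,255,0))
cv2.imwrite('pics/c3.png',c)
E
```

```text
(no output)
```

View pics/c3.png

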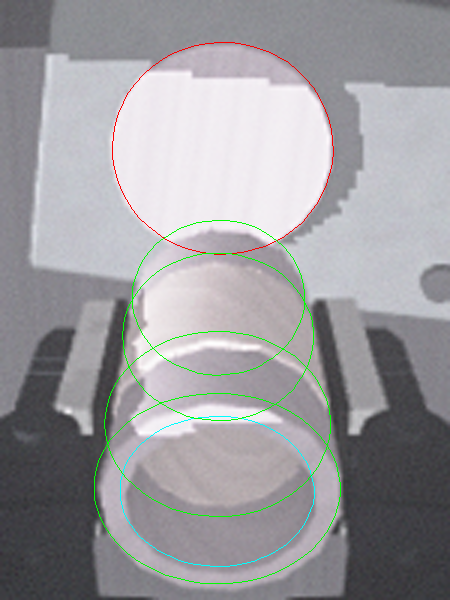

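Anvil model at (0.4787, 0.0869) overlays exactly. The nipple sits about 1.5 mm toward -y of the tool and is essentially upright. Correcting and lowering.

```bash
python3 -m pendant '[{"linear":[2,0.5,20],"roll":0},{"linear":[2,0.5,45],"roll":0},{"linear":[2,0.5,65],"roll":0},{"linear":[2,0.5,80],"roll":0},{"linear":[2,0.5,89],"roll":0},{"linear":[2,0.5,93],"roll":0},{"linear":[2,0.5,94],"roll":0},{"linear":[2,0.5,94],"roll":0},{"linear":[2,0.5,94],"roll":0}]'
python3 -m pendant '[{"linear":[0,0,0.5],"roll":0},{"linear":[0,0,1],"roll":0},{"linear":[0,0,1],"roll":0}]'
```

```text
t: 4.88
tcp_pos: [0.4791, 0.0888, 0.044]
eef_rot: [0.707, 0.707, 0.0, 0.0]
force: [0.0, 0.2, -1.4]
gripper_width: 0.0316
t: 5.13
tcp_pos: [0.4787, 0.089, 0.0426]
eef_rot: [0.707, 0.707, 0.0, 0.0]
force: [-0.3, -0.1, -1.2]
gripper_width: 0.0317
```

```bash
python3 -m pendant '[{"linear":[0,0,0.5],"roll":0},{"linear":[0,0,1],"roll":0},{"linear":[0,0,1],"roll":0}]'
python3 -m pendant '[{"linear":[0,0,0.5],"roll":0},{"linear":[0,0,0.8],"roll":0},{"linear":[0,0,0.8],"roll":0}]'
python3 -c "
from h import *
o=manip.get_obs();d=grab('side','pics/s3.png')
cv2.imwrite('pics/s3c.png',cv2.resize(np.ascontiguousarray(d['pixels'][160:260,280:380,::-1]),None,fx=5,fy=5,interpolation=2))"
```

```text
t: 5.38
tcp_pos: [0.4785, 0.089, 0.0412]
eef_rot: [0.707, 0.707, -0.0, -0.0]
force: [-0.3, -0.1, -2.2]
gripper_width: 0.0314
t: 5.63
tcp_pos: [0.4785, 0.089, 0.0404]
eef_rot: [0.707, 0.707, -0.0, -0.0]
force: [0.3, -0.3, -2.3]
gripper_width: 0.0313
```

```bash
python3 -m pendant '[{"linear":[0,0,0.5],"roll":0},{"linear":[0,0,0.5],"roll":0}]'
python3 -m pendant '[{"linear":[0,0,0.5],"roll":0},{"linear":[0,0,0.5],"roll":0}]'
python3 -m pendant '[{"linear":[0,0,0.5],"roll":0},{"linear":[0,0,0.5],"roll":0}]'
```

```text
t: 5.85
tcp_pos: [0.4785, 0.089, 0.0399]
eef_rot: [0.707, 0.707, -0.0, -0.0]
force: [1.0, -0.1, -2.0]
gripper_width: 0.0315
t: 6.02
tcp_pos: [0.4785, 0.089, 0.0398]
eef_rot: [0.707, 0.707, 0.0, 0.0]
force: [-3.6, -0.9, 7.3]
gripper_width: 0.0317
t: 6.18
tcp_pos: [0.4785, 0.089, 0.0398]
eef_rot: [0.707, 0.707, 0.0, 0.0]
force: [-6.0, -0.5, 16.9]
gripper_width: 0.0315
```

View pics/s3c.png

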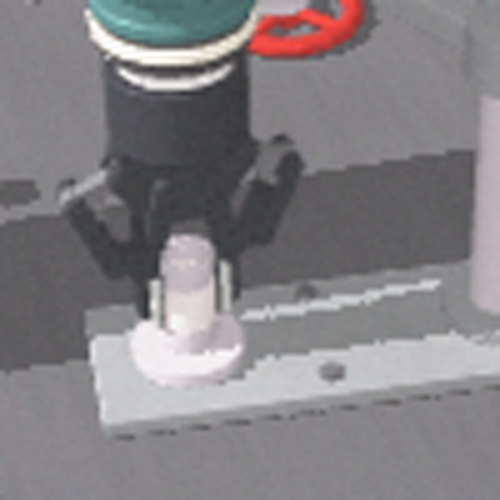

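Contact was felt at z 0.0398, as predicted. Relieving the force, opening and rising.

```bash
python3 -m pendant '[{"linear":[0,0,-0.8],"roll":0},{"linear":[0,0,-0.8],"roll":0}]'
python3 -m pendant '[{"linear":[0,0,0],"roll":0},{"linear":[0,0,0],"roll":0},{"linear":[0,0,0],"roll":0},{"linear":[0,0,0],"roll":0},{"linear":[0,0,0],"roll":0}]' -0.35
python3 -m pendant '[{"linear":[0,0,-5],"roll":0},{"linear":[0,0,-20],"roll":0},{"linear":[0,0,-45],"roll":0},{"linear":[0,0,-80],"roll":0},{"linear":[0,0,-115],"roll":0},{"linear":[0,0,-150],"roll":0},{"linear":[0,0,-185],"roll":0},{"linear":[0,0,-200],"roll":0},{"linear":[0,0,-200],"roll":0},{"linear":[0,0,-200],"roll":0}]'
python3 - <<'E'
from h import *
o=manip.get_obs();print(o['tcp_pos'],o['eef_rot'])
d=grab('wrist','pics/w4.png');p=o['tcp_pos'];q=o['eef_rot'];np.savez('pics/w4o.npz',p=p,q=q)
f=np.ascontiguousarray(d['pixels'][...,::-1]);f=cv2.resize(f,(800,500));k=1.25
G=np.array([.4787,.0869]);yw=-.149;ex=np.array([np.cos(yw),np.sin(yw)]);hg=G+.18*ex
def dr(pts,col):
    Q=np.array([(wproj(d,p,q,X)+.5)*k for X in pts]);cv2.polylines(f,[Q.astype(int)],True,col,1)
dr(ring(*G,.024,.032),(0,0,255));dr(ring(*G,.084,.0165),(0,255,0))
for a in (.95,1.05):
    b=np.pi+yw-a;c=hg+.18*np.array([np.cos(b),np.sin(b)]);print(a,c);dr(ring(*c,.319,.014),(255,0,255) if a>1 else (0,255,255))
cv2.imwrite('pics/w4v.png',f);grab('scene','pics/sc4.png')
E
```

```text
t: 6.35
tcp_pos: [0.4786, 0.089, 0.04]
eef_rot: [0.707, 0.707, 0.0, 0.0]
force: [-0.2, -0.5, -2.3]
gripper_width: 0.0317
t: 6.77
tcp_pos: [0.4785, 0.089, 0.0397]
eef_rot: [0.707, 0.707, -0.0, -0.0]
force: [0.0, -0.5, 0.4]
gripper_width: 0.0575
t: 7.6
tcp_pos: [0.4788, 0.089, 0.2404]
eef_rot: [0.707, 0.707, 0.001, 0.001]
force: [0.3, -0.4, -0.7]
gripper_width: 0.0574
[0.47877197 0.0890113  0.24038126] [7.07099684e-01 7.07113451e-01 5.58968793e-04 5.40891117e-04]
0.95 [0.57489793 0.22051473]
1.05 [0.59131347 0.22788086]
```

View pics/w4v.png

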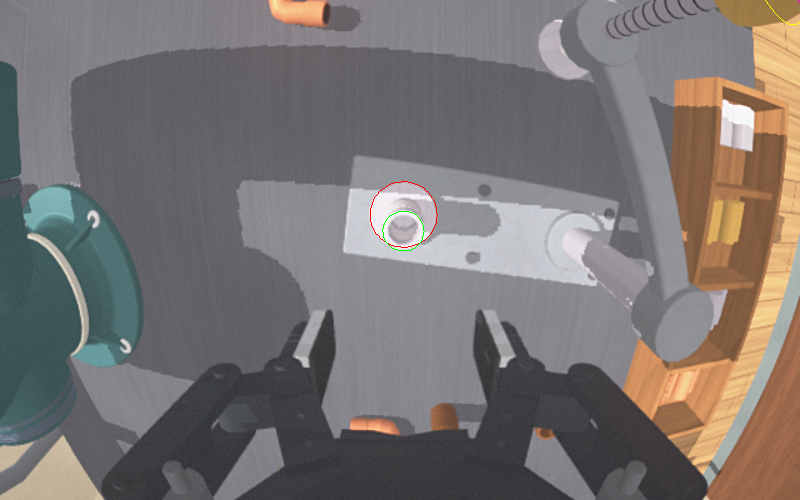

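The nipple stands upright centred on the anvil: its ring at (403,228) is within about 1 mm of the model. Next, locating the knob from scene and side (side ≈(335,110)).

Run:
```python
from h import *
S=np.load('pics/scene0.npz');D=np.load('pics/s2.npz')
def blob(im,x,y,r=22):
    hsv=cv2.cvtColor(im,cv2.COLOR_RGB2HSV);m=cv2.inRange(hsv,(15,110,60),(32,255,255));k=np.zeros_like(m);k[y-r:y+r,x-r:x+r]=1
    n,l,st,ce=cv2.connectedComponentsWithStats(m*k);i=1+np.argmax(st[1:,4]);return st[i],ce[i]
a,b=blob(S['pixels'],405,190),blob(D['pixels'],335,112);print(a,b)
X,e=tri(S,a[1],D,b[1]);print(X,e)
G=np.array([.4787,.0869]);yw=-.149;hg=G+.18*np.array([np.cos(yw),np.sin(yw)]);v=X[:2]-hg
print(hg,np.linalg.norm(v),np.pi+yw-np.arctan2(v[1],v[0]))
for a in (0.96,.98,1.0,1.02,1.04):
    t=np.pi+yw-a;c=hg+.18*np.array([np.cos(t),np.sin(t)]);print(a,c,proj(S,[*c,.307]),proj(D,[*c,.307]))
```

```text
(array([400, 183,  12,  14, 138], dtype=int32), array([405.48550725, 189.58695652])) (array([322, 105,  31,  15, 222], dtype=int32), array([337.5045045 , 111.65315315]))
[0.58260168 0.22127477 0.30529418] 0.006198267943972896
[0.6567056  0.06017913] 0.17732230024026743 0.9906579282871344
0.96 [0.57650535 0.22132477] [404.12933777 188.41545693] [334.65558193 110.53487952]
0.98 [0.57974408 0.22289644] [405.2416998  189.30942223] [335.59419799 110.10831261]
1.0 [0.5830136  0.22440303] [406.33712108 190.2201746 ] [336.54809328 109.69131672]
1.02 [0.5863126  0.22584393] [407.41516033 191.14754306] [337.51691743 109.28396664]
1.04 [0.58963975 0.22721856] [408.47537433 192.09135008] [338.50032087 108.88633444]
```

```bash
python3 -m pendant '[{"linear":[0,0,-35],"roll":0},{"linear":[0,0,-75],"roll":0},{"linear":[0,0,-110],"roll":0},{"linear":[20,15,-130],"roll":0},{"linear":[48,36,-130],"roll":0},{"linear":[77,58,-130],"roll":0},{"linear":[105,80,-130],"roll":0},{"linear":[125,94,-130],"roll":0},{"linear":[134,102,-130],"roll":0},{"linear":[134,102,-130],"roll":0}]'
python3 -m pendant '[{"linear":[0,0,0],"roll":0},{"linear":[0,0,0],"roll":0}]'
python3 - <<'E'
from h import *
o=manip.get_obs();print(o['tcp_pos'],o['eef_rot'],o['q'])
d=grab('wrist','pics/w5.png');p=o['tcp_pos'];q=o['eef_rot'];np.savez('pics/w5o.npz',p=p,q=q)
f=np.ascontiguousarray(d['pixels'][...,::-1])
Q=np.array([wproj(d,p,q,X)+.5 for X in ring(.5806,.2233,.319,.014)]);cv2.polylines(f,[Q.astype(int)],True,(255,0,255),1)
cv2.imwrite('pics/w5v.png',cv2.resize(f[100:400,160:500],None,fx=2,fy=2))
E
```

```text
t: 8.53
tcp_pos: [0.5816, 0.2248, 0.3668]
eef_rot: [0.707, 0.708, -0.002, -0.001]
force: [-0.4, -0.1, -0.5]
gripper_width: 0.0577
t: 8.7
tcp_pos: [0.5801, 0.2224, 0.3693]
eef_rot: [0.707, 0.707, -0.0, -0.0]
force: [0.1, -0.2, 0.5]
gripper_width: 0.0576
[0.58007855 0.22238979 0.36934756] [ 7.07199043e-01  7.07014308e-01 -4.82892023e-04 -2.20376885e-04] [ 2.35076213e-01  4.66255719e-01  6.43577686e-01  1.74917200e+00
 -1.29251172e-04  1.80613386e+00]
```

View pics/w5v.png

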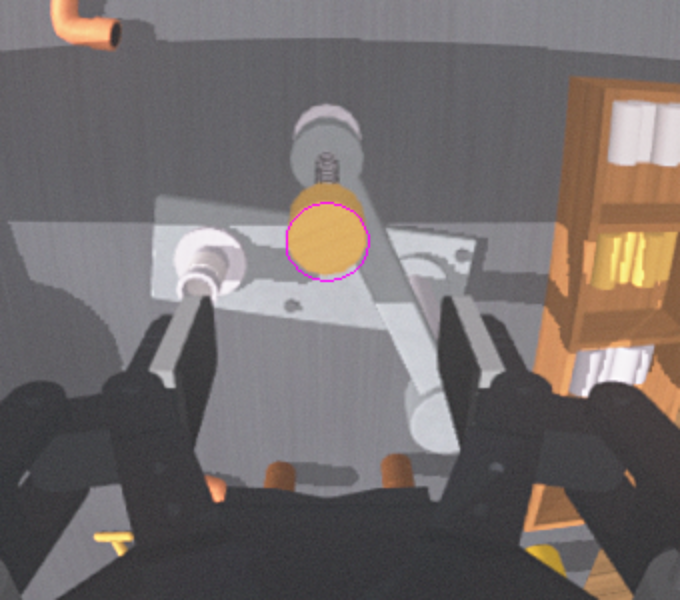

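The knob's top, at crop (327,239), matches the estimate within 1 mm. Gripping it next.

```bash
python3 -m pendant '[{"linear":[1.5,0.5,20],"roll":0},{"linear":[1.5,0.5,45],"roll":0},{"linear":[1.5,0.5,65],"roll":0},{"linear":[1.5,0.5,76],"roll":0},{"linear":[1.5,0.5,78],"roll":0},{"linear":[1.5,0.5,78],"roll":0}]'
python3 -m pendant '[{"linear":[0,0,0],"roll":0},{"linear":[0,0,0],"roll":0},{"linear":[0,0,0],"roll":0},{"linear":[0,0,0],"roll":0},{"linear":[0,0,0],"roll":0},{"linear":[0,0,0],"roll":0},{"linear":[0,0,0],"roll":0}]' 1
python3 - <<'E'
from h import *
o=manip.get_obs();p=o['tcp_pos'];print(p,o['force'])
G=np.array([.4787,.0869]);yw=-.149;hg=G+.18*np.array([np.cos(yw),np.sin(yw)]);v=p[:2]-hg
a0=np.pi+yw-np.arctan2(v[1],v[0]);print(np.linalg.norm(v),a0)
r0=np.linalg.norm(v)
n=21
cur=None
for c in range(3):
    A=a0*(1-7*c/n);P0=hg+(r0+(.18-r0)*c/3)*np.array([np.cos(np.pi+yw-A),np.sin(np.pi+yw-A)])
    th=(a0-A)  # ccw turn so far
    ty=np.array([np.cos(th),np.sin(th)]);tx=np.array([-np.sin(th),np.cos(th)])
    for i in range(1,8):
        B=a0*(1-(7*c+i)/n);rr=r0+(.18-r0)*(c+i/7)/3;P=hg+rr*np.array([np.cos(np.pi+yw-B),np.sin(np.pi+yw-B)]);d=(P-P0)*1e3
        print(c,(d@tx).round(1),(d@ty).round(1),round(B-A,3))
E
```

```text
t: 9.25
tcp_pos: [0.5803, 0.2238, 0.2921]
eef_rot: [0.707, 0.707, -0.0, -0.0]
force: [-0.1, -0.1, 1.0]
gripper_width: 0.0573
t: 9.83
tcp_pos: [0.5814, 0.2245, 0.2928]
eef_rot: [0.707, 0.707, 0.001, 0.001]
force: [-0.3, -1.1, 6.0]
gripper_width: 0.0259
[0.58139871 0.22448251 0.29280536] [-0.29774008 -1.05690947  5.97555706]
0.1807393954814222 0.9920281081929456
0 -3.8 -7.7 -0.047
0 -7.9 -15.1 -0.094
0 -12.4 -22.4 -0.142
0 -17.2 -29.4 -0.189
0 -22.3 -36.2 -0.236
0 -27.8 -42.8 -0.283
0 -33.5 -49.1 -0.331
1 -3.8 -7.6 -0.047
1 -7.9 -15.1 -0.094
1 -12.4 -22.4 -0.142
1 -17.2 -29.4 -0.189
1 -22.3 -36.2 -0.236
1 -27.7 -42.7 -0.283
1 -33.5 -49.0 -0.331
2 -3.8 -7.6 -0.047
2 -7.9 -15.1 -0.094
2 -12.3 -22.3 -0.142
2 -17.1 -29.4 -0.189
2 -22.3 -36.1 -0.236
2 -27.7 -42.7 -0.283
2 -33.4 -49.0 -0.331
```

```bash
for i in 1; do python3 -m pendant '[{"linear":[-1.8,-3.8,0],"roll":-0.024},{"linear":[-3.8,-7.7,0],"roll":-0.047},{"linear":[-7.9,-15.1,0],"roll":-0.094},{"linear":[-12.4,-22.4,0],"roll":-0.142},{"linear":[-17.2,-29.4,0],"roll":-0.189},{"linear":[-22.3,-36.2,0],"roll":-0.236},{"linear":[-27.8,-42.8,0],"roll":-0.283},{"linear":[-33.5,-49.1,0],"roll":-0.331}]'; done
python3 -c "
from h import *
o=manip.get_obs();print(o['tcp_pos'],Rot.from_quat(o['eef_rot']).as_matrix().round(3),o['force'])"
```

```text
t: 10.5
tcp_pos: [0.5319, 0.191, 0.2924]
eef_rot: [0.58, 0.815, 0.001, 0.0]
force: [1.9, 0.8, 3.3]
gripper_width: 0.0259
[0.53193102 0.19097716 0.29243633] [[-0.328  0.945  0.001]
 [ 0.945  0.328  0.001]
 [ 0.     0.002 -1.   ]] [1.94327432 0.76091361 3.33193292]
```

```bash
python3 -m pendant '[{"linear":[-3.8,-7.6,0],"roll":-0.047},{"linear":[-7.9,-15.1,0],"roll":-0.094},{"linear":[-12.4,-22.4,0],"roll":-0.142},{"linear":[-17.2,-29.4,0],"roll":-0.189},{"linear":[-22.3,-36.2,0],"roll":-0.236},{"linear":[-27.7,-42.7,0],"roll":-0.283},{"linear":[-33.5,-49,0],"roll":-0.331}]'
python3 -m pendant '[{"linear":[-3.8,-7.6,0],"roll":-0.047},{"linear":[-7.9,-15.1,0],"roll":-0.094},{"linear":[-12.3,-22.3,0],"roll":-0.142},{"linear":[-17.1,-29.4,0],"roll":-0.189},{"linear":[-22.3,-36.1,0],"roll":-0.236},{"linear":[-27.7,-42.7,0],"roll":-0.283},{"linear":[-31.5,-46.8,0],"roll":-0.311},{"linear":[-33.4,-49,0],"roll":-0.331},{"linear":[-33.4,-49,0],"roll":-0.331},{"linear":[-33.4,-49,0],"roll":-0.331}]'
python3 -c "
from h import *
o=manip.get_obs();p=o['tcp_pos'];print(p,o['force'],(p[:2]-[.4787,.0869])*1e3,Rot.from_quat(o['eef_rot']).as_matrix().round(4))"
```

```text
t: 11.08
tcp_pos: [0.4964, 0.1434, 0.2925]
eef_rot: [0.438, 0.899, 0.001, 0.0]
force: [0.8, 2.6, 4.6]
gripper_width: 0.0262
t: 11.92
tcp_pos: [0.4784, 0.0869, 0.2924]
eef_rot: [0.285, 0.958, 0.0, 0.0]
force: [-2.4, 0.3, 6.2]
gripper_width: 0.0261
[0.47840006 0.0869481  0.29240831] [-2.4223886   0.34973838  6.16718032] [-0.29994424  0.04809679] [[-8.373e-01  5.468e-01  9.000e-04]
 [ 5.468e-01  8.373e-01  2.000e-04]
 [-6.000e-04  7.000e-04 -1.000e+00]]
```

```bash
python3 -m pendant '[{"linear":[0,0,0],"roll":0},{"linear":[0,0,0],"roll":0},{"linear":[0,0,0],"roll":0},{"linear":[0,0,0],"roll":0}]' -0.35
python3 -m pendant '[{"linear":[0,0,-10],"roll":0},{"linear":[0,0,-40],"roll":0},{"linear":[0,0,-65],"roll":0},{"linear":[0,0,-75],"roll":0},{"linear":[0,0,-75],"roll":0},{"linear":[0,0,-75],"roll":0}]'
python3 - <<'E'
from h import *
o=manip.get_obs();print(o['tcp_pos'],o['eef_rot'])
d=grab('wrist','pics/w6.png');p=o['tcp_pos'];q=o['eef_rot'];np.savez('pics/w6o.npz',p=p,q=q)
f=np.ascontiguousarray(d['pixels'][...,::-1])
G=(.4787,.0869)
f=cv2.resize(f[80:280,220:430],None,fx=2.5,fy=2.5,interpolation=2)
def dr(X,col): cv2.polylines(f,[((np.array([wproj(d,p,q,x)+.5 for x in X])-[220,80])*2.5).astype(int)],True,col,1)
dr(ring(*G,.317,.014),(255,0,255));dr(ring(*G,.024,.032),(0,0,255))
D=grab('side','pics/s6.png');g=np.ascontiguousarray(D['pixels'][80:260,270:370,::-1]);g=cv2.resize(g,None,fx=500/180,fy=500/180,interpolation=2)
cv2.imwrite('pics/c6.png',np.hstack([f,g]))
grab('scene','pics/sc6.png')
E
```

```text
t: 12.25
tcp_pos: [0.4784, 0.087, 0.2917]
eef_rot: [0.285, 0.959, -0.0, -0.0]
force: [0.5, -0.3, 0.1]
gripper_width: 0.0576
t: 12.75
tcp_pos: [0.4786, 0.087, 0.3666]
eef_rot: [0.285, 0.959, 0.0, 0.0]
force: [-0.5, -0.1, -0.4]
gripper_width: 0.0575
[0.47859586 0.08695239 0.36655515] [2.84932170e-01 9.58547659e-01 4.00220307e-05 2.02852831e-04]
```

View pics/c6.png

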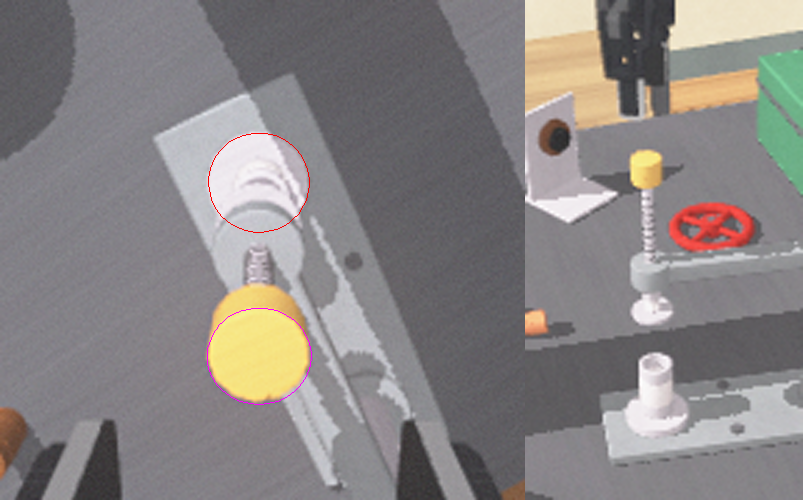

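Both views show the knob, foot and nipple lined up on the anvil axis. Closing the fingers and pushing down on the knob top.

```bash
python3 -m pendant '[{"linear":[0,0,5],"roll":0},{"linear":[0,0,15],"roll":0},{"linear":[0,0,25],"roll":0},{"linear":[0,0,30],"roll":0},{"linear":[0,0,35],"roll":0},{"linear":[0,0,38],"roll":0},{"linear":[0,0,38],"roll":0},{"linear":[0,0,38],"roll":0}]' 1
for i in 1; do python3 -m pendant '[{"linear":[0,0,2],"roll":0},{"linear":[0,0,4],"roll":0},{"linear":[0,0,6],"roll":0},{"linear":[0,0,6],"roll":0},{"linear":[0,0,6],"roll":0}]'; python3 -m pendant '[{"linear":[0,0,1],"roll":0},{"linear":[0,0,2],"roll":0},{"linear":[0,0,2],"roll":0}]'; python3 -m pendant '[{"linear":[0,0,1],"roll":0},{"linear":[0,0,2],"roll":0},{"linear":[0,0,2],"roll":0}]'; done
```

```text
t: 13.57
tcp_pos: [0.4783, 0.0869, 0.3289]
eef_rot: [0.285, 0.959, 0.0, 0.0]
force: [-0.2, -1.3, 0.5]
gripper_width: 0.0004
t: 13.98
tcp_pos: [0.4783, 0.0869, 0.3227]
eef_rot: [0.285, 0.959, -0.0, -0.0]
force: [0.5, -0.8, 0.3]
gripper_width: -0.0
t: 14.23
tcp_pos: [0.4783, 0.0869, 0.3206]
eef_rot: [0.285, 0.959, -0.0, -0.0]
force: [0.2, -0.7, -0.1]
gripper_width: 0.0003
t: 14.48
tcp_pos: [0.4783, 0.0869, 0.3186]
eef_rot: [0.285, 0.959, -0.0, -0.0]
force: [0.4, 0.1, 0.8]
gripper_width: 0.0004
```

```bash
python3 -m pendant '[{"linear":[0,0,1],"roll":0},{"linear":[0,0,1],"roll":0}]'; python3 -m pendant '[{"linear":[0,0,1],"roll":0},{"linear":[0,0,1],"roll":0}]';  python3 -m pendant '[{"linear":[0,0,1],"roll":0},{"linear":[0,0,2],"roll":0},{"linear":[0,0,2],"roll":0}]'; python3 -m pendant '[{"linear":[0,0,2],"roll":0},{"linear":[0,0,4],"roll":0},{"linear":[0,0,6],"roll":0},{"linear":[0,0,6],"roll":0}]'
```

```text
t: 14.65
tcp_pos: [0.4783, 0.0869, 0.3176]
eef_rot: [0.285, 0.959, -0.0, -0.0]
force: [0.7, 0.5, -0.0]
gripper_width: -0.0002
t: 14.82
tcp_pos: [0.4783, 0.0869, 0.3166]
eef_rot: [0.285, 0.959, -0.0, -0.0]
force: [-0.3, 0.5, -0.2]
gripper_width: 0.0001
t: 15.07
tcp_pos: [0.4784, 0.0869, 0.315]
eef_rot: [0.285, 0.959, 0.0, 0.0]
force: [-0.6, -0.9, 1.8]
gripper_width: -0.0002
t: 15.4
tcp_pos: [0.4784, 0.0869, 0.3088]
eef_rot: [0.285, 0.959, 0.0, 0.0]
force: [0.2, -0.1, -0.4]
gripper_width: 0.0003
```

```bash
for i in 1; do python3 -m pendant '[{"linear":[0,0,1],"roll":0},{"linear":[0,0,2],"roll":0},{"linear":[0,0,2],"roll":0}]'; python3 -m pendant '[{"linear":[0,0,1],"roll":0},{"linear":[0,0,2],"roll":0},{"linear":[0,0,2],"roll":0}]';python3 -m pendant '[{"linear":[0,0,1],"roll":0},{"linear":[0,0,2],"roll":0},{"linear":[0,0,2],"roll":0}]';python3 -m pendant '[{"linear":[0,0,1],"roll":0},{"linear":[0,0,2],"roll":0},{"linear":[0,0,2],"roll":0}]'; done | grep -E 'tcp|force'
python3 - <<'E'
from h import *
d=grab('side','pics/s7.png');g=np.ascontiguousarray(d['pixels'][80:260,270:370,::-1])
cv2.imwrite('pics/c7.png',cv2.resize(g,None,fx=3.3,fy=3.3,interpolation=2))
D=np.load('pics/s6.npz');G=[.4787,.0869]
for z in(.024,.084,.149,.155,.207,.283,.295,.307,.319):print(z,proj(D,[*G,z]))
E
```

```text
tcp_pos: [0.4784, 0.0869, 0.307]
force: [-0.5, -0.1, 3.8]
tcp_pos: [0.4784, 0.0869, 0.3049]
force: [-0.1, 0.5, 2.6]
tcp_pos: [0.4784, 0.0869, 0.3029]
force: [-0.3, -0.4, 4.3]
tcp_pos: [0.4784, 0.0869, 0.3009]
force: [-0.4, 0.0, 2.8]
0.024 [318.25515772 227.34274109]
0.084 [317.52118661 210.91361828]
0.149 [316.6736317  191.94204909]
0.155 [316.59245698 190.12504364]
0.207 [315.86674362 173.88076126]
0.283 [314.72903816 148.41449619]
0.295 [314.54036768 144.19131851]
0.307 [314.34909199 139.90982593]
0.319 [314.15515675 135.56880222]
```

View pics/c7.png

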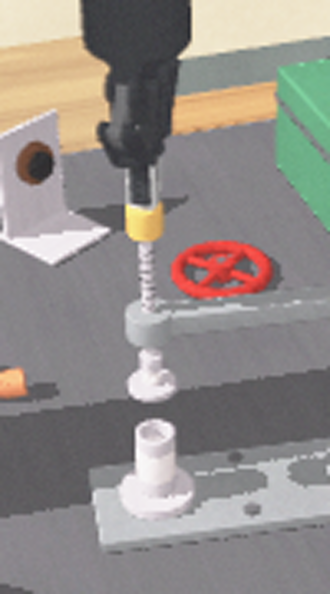

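Side view: closed fingers sit on the brass knob (crop (144,207), z≈0.301 by projection, equal to the TCP reading), with the foot hanging above the nipple. Target TCP z is 0.248, foot contact expected at 0.254.

```bash
python3 -m pendant '[{"linear":[0,0,4],"roll":0},{"linear":[0,0,9],"roll":0},{"linear":[0,0,14],"roll":0},{"linear":[0,0,19],"roll":0},{"linear":[0,0,24],"roll":0},{"linear":[0,0,29],"roll":0},{"linear":[0,0,34],"roll":0},{"linear":[0,0,39],"roll":0},{"linear":[0,0,42],"roll":0},{"linear":[0,0,43],"roll":0}]'
python3 -m pendant '[{"linear":[0,0,1],"roll":0},{"linear":[0,0,2],"roll":0}]'
python3 -m pendant '[{"linear":[0,0,1],"roll":0},{"linear":[0,0,2],"roll":0}]'
python3 -m pendant '[{"linear":[0,0,1],"roll":0},{"linear":[0,0,2],"roll":0}]'
python3 -m pendant '[{"linear":[0,0,1],"roll":0},{"linear":[0,0,2],"roll":0}]'
```

```text
t: 17.28
tcp_pos: [0.4784, 0.0869, 0.2576]
eef_rot: [0.285, 0.959, 0.0, 0.0]
force: [-0.8, -0.2, 6.1]
gripper_width: 0.0003
t: 17.45
tcp_pos: [0.4784, 0.0869, 0.256]
eef_rot: [0.285, 0.959, 0.0, 0.0]
force: [-2.1, 0.7, 5.7]
gripper_width: -0.0001
t: 17.62
tcp_pos: [0.4784, 0.0869, 0.2539]
eef_rot: [0.285, 0.959, 0.0, 0.0]
force: [-1.5, 0.5, 7.4]
gripper_width: 0.0003
t: 17.78
tcp_pos: [0.4784, 0.0869, 0.2521]
eef_rot: [0.285, 0.959, 0.0, 0.0]
force: [-2.2, 0.7, 9.3]
gripper_width: -0.0
t: 17.95
tcp_pos: [0.4784, 0.0869, 0.2501]
eef_rot: [0.285, 0.959, 0.0, 0.0]
force: [-2.5, 0.6, 9.7]
gripper_width: 0.0001
```

Force rises from about z 0.254, as expected for foot contact. Last 2 mm, then straight up.

```bash
python3 -m pendant '[{"linear":[0,0,1],"roll":0},{"linear":[0,0,2],"roll":0},{"linear":[0,0,2],"roll":0},{"linear":[0,0,2],"roll":0}]'
python3 -m pendant '[{"linear":[0,0,-3],"roll":0},{"linear":[0,0,-15],"roll":0},{"linear":[0,0,-45],"roll":0},{"linear":[0,0,-80],"roll":0},{"linear":[0,0,-110],"roll":0},{"linear":[0,0,-120],"roll":0},{"linear":[0,0,-120],"roll":0},{"linear":[0,0,-120],"roll":0}]'
python3 - <<'E'
from h import *
o=manip.get_obs();p=o['tcp_pos'];q=o['eef_rot'];G=[.4787,.0869]
d=grab('wrist','pics/w8.png');f=np.ascontiguousarray(d['pixels'][80:280,220:430,::-1])
f=cv2.resize(f,None,fx=2.5,fy=2.5,interpolation=2)
Q=((np.array([wproj(d,p,q,x)+.5 for x in ring(*G,.248,.014)])-[220,80])*2.5).astype(int);cv2.polylines(f,[Q],True,(255,0,255),1)
D=grab('side','pics/s8.png');k=5
g=cv2.resize(np.ascontiguousarray(D['pixels'][150:250,290:345,::-1]),None,fx=k,fy=k,interpolation=2)
for z,r in((.024,.032),(.084,.02),(.09,.02),(.248,.014),(.224,.014)):
    Q=((np.array([proj(D,x)+.5 for x in ring(*G,z,r)])-[290,150])*k).astype(int);cv2.polylines(g,[Q],True,(255,0,255),1)
cv2.imwrite('pics/c8.png',np.hstack([f,g]));grab('scene','pics/sc8.png')
E
```

```text
t: 18.28
tcp_pos: [0.4784, 0.0869, 0.248]
eef_rot: [0.285, 0.959, 0.0, 0.0]
force: [-1.1, 0.2, 7.2]
gripper_width: -0.0
t: 18.95
tcp_pos: [0.4785, 0.0869, 0.3674]
eef_rot: [0.285, 0.959, -0.0, 0.0]
force: [-0.3, -0.2, -0.7]
gripper_width: 0.0004
```

View pics/c8.png

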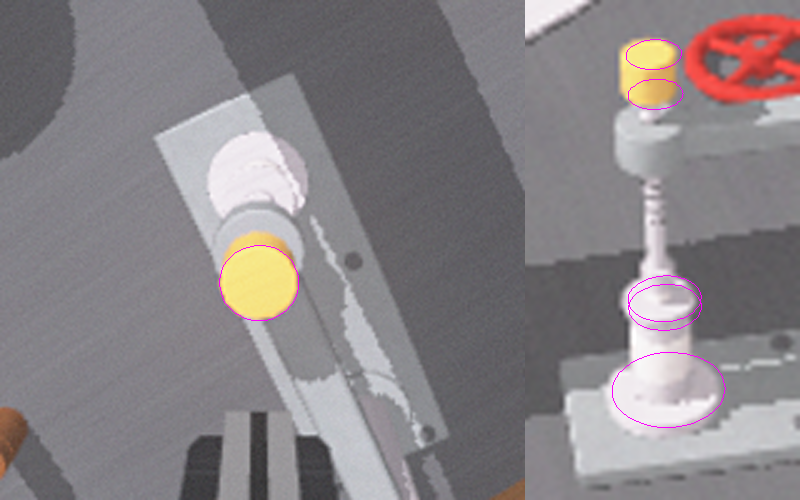

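The knob matches the model at z 0.248 in both views. The foot rests centrally on the upright nipple, and the robot is 12 cm clear. Handing in.

```bash
python3 -c "
from station import manip
print(manip.close_job(), manip.get_obs()['t'])"
```

```text
the job is handed in; nothing more can be done
the job is handed in; nothing more can be done
```

The job is handed in, after about 19 s of robot time. The 60 mm galvanized nipple stands upright on the anvil. The gauge arm is over it, and the sprung foot rests on it about half pressed in.

- **Placing:** I lowered the nipple until contact was felt at the expected height, eased the press off, and only then released it. The highest reading was about 17 N, and a wrist picture showed it within about 1 mm of the anvil's centre.
- **Gauge:** I gripped the knob to swing the arm over, then let go. I pushed the spindle down with closed fingers until the knob's top was 248 mm above the bench. By the gauge's dimensions that is about 6 of the foot's 12 mm of travel. The push force began to rise near 254 mm, where the foot should first touch.
- **Last pictures:** The knob matched its expected place in both views, and the foot sat on the nipple with no visible offset. The gripper was 12 cm clear of the knob.
- **Disagreements:**
  - The push began about 10 mm lower than a fully raised spindle would give, so the spindle was probably already partly down.
  - The side camera's overlay was about 1 pixel off, within its calibration.
  - The push force read below the stated 9 N friction (3–7 N before the foot touched, 7 N at the last hold), so the half-press rests on the measured height.

I moved none of the other fittings, but I did not check them one by one in a final full picture.

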